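# Turn the solder pallets and post them into the cleaning canister

### The arm

A 6-joint arm with a two-finger parallel gripper is mounted at the origin on a cart in front of the work surface, level with it; the furniture and walls round the work are solid. World frame = base frame: x ahead of the robot, y to its left, z up, the work surface at z = 0. Lengths are in m, angles in rad, forces in N, time in s.
With the tool pointing down it reaches from about 0.375 to 0.75 m from the base axis. Payload 9 kg.
Tool frame: the origin (TCP) lies between the finger pads; the fingertips stand 22 mm ahead of it and the grasp point (between the pads) lies 3 mm ahead of it; z points along the fingers, y is the line along which they close (so a half turn about z gives the same grasp; the last joint's range is limited). The gripper opens to 85 mm and grips with 20 to 120 N. Pads are 22 mm wide; open, the fingers measure 114 mm over their backs; the gripper's body (76 mm by 85 mm) begins 54 mm behind the grasp point. The pads swing forward as they close: fully open they stand 13 mm farther back than shut.
Start: joints at [0.946, 0.104, 0.097, 1.564, 0, 1.353], TCP at [0.237, 0.551, 0.253] pointing down, gripper open.
Joint ranges: [-2.99, 2.99], [-0.84, 1.86], [-1.1, 1.16], [-1.84, 2.11], [-1.51, 1.56], [-3.14, 3.14]. Speed limits (rad/s): [2.22, 2.22, 2.57, 3.14, 3.14, 3.14].

### API

Orientations are given as a rotation vector (axis times angle).
In Python, from rig import * gives the robot as it stands. Calls block until the motion is done:
- movep(position, orientation): joint-space move of the TCP to a pose.
- move_linear(position, attitude=None, feed=0.15, guard=None): straight line of the TCP; attitude=None keeps the orientation; feed is the mean speed in m/s. With guard (N) it stops when the force on the tool has changed by that much, and returns True; else False.
- goto_joints(angles): joint-space move.
- set_gripper(opening, grasp_force=None): finger opening in m; grasp_force is the grip in N (None keeps the last); returns when the fingers have stopped.
- hold(seconds).
- inverse_kinematics(position, orientation): joint angles nearest the present ones, or None.
- state(): the state.
- capture(name): name is "side" or "top" or "wrist"; returns a dict with "pixels" (480x640x3 uint8, red, green, blue), "fov_y" (degrees; the focal length in pixels is half the picture's height over the tangent of half this angle, whatever the lens; pixels are square), "cx", "cy" (the principal point, pixels), "R" (3x3) and "t" (3): a world point X has camera coordinates R X + t; the wrist camera has in their place "tool_from_camera" (4x4, takes a point from camera to tool coordinates, whose origin is the TCP and whose axes are the flange's). Camera axes: x right, y down, z forward; pixel columns grow to the right and rows downward; lengths in m; the calibration is good to about 2 mm. A picture is of the moment at which its call begins: read the wrist's pose just before it. There is no depth.
A pose or a line that the arm cannot do raises IKError and nothing moves.
- job_done(): hands the job in; it is judged then, once.
The state is a dict: "time": time; "joint_positions": joint angles; "qd": joint speeds; "effort": joint torques, N m; "tcp_pos": TCP position; "orientation": TCP orientation; "wrist_force": force on the tool from outside, world axes, zero at the start; "ft_torque": the same for the moment, N m; "gripper_width": finger opening in m; "gripper_force": force on a finger pad.
Only numpy, scipy, OpenCV 4.12 (cv2) and the standard library are available. Lean on these libraries where they do the work, as an engineer would, in place of code of your own. Each camera call takes 0.05 s, during which the arm holds its last target. There are 200 camera calls.

### The job

Two or three solder pallets stand grip bar down on the bench in front of the wooden turning block. Without touching them with the fingers, take the cranked lifter from the rubber mat, slide its blade under the free edge of each pallet, and with the far edge stopped against the block tip it over so that it lies flat with the grip bar up. When all are turned, lay the lifter back flat on the mat, then post every pallet by its grip bar through the neck of the steel canister; leave the white pot where it stands.

Things in the scene. Friction and masses are not known exactly. Their poses are not given: they have to be found in the camera images.
- block: Wooden turning block, fixed, a flat board 150 (x) x 240 (y) x 20 mm. Origin: middle of its front bottom edge on the bench; x points horizontally into the block, away from the pallets; the board fills x from 0 to 150 mm, y from -120 to 120 mm, z from 0 to 20 mm. Its front face (x = 0) is the stop; the pallets stand at x < 0, side by side along y, their x axes about along the block's x.
- pallet0_mid (a point): Solder pallet 1 of up to 3 alike (may be absent): aluminium plate 90 (x) x 56 (y) x 4 mm, a black grip bar 22 (x) x 44 (y) x 14 mm across the middle of one face; 0.12 kg. Point: its centre, half-way through its 18 mm height. z points from bar to plate: up while it stands on its bar (plate overhanging 34 mm on each x side, 14 mm above the bench), down once turned over.
- pallet1_mid (a point): Solder pallet 2 of up to 3 alike (may be absent): aluminium plate 90 (x) x 56 (y) x 4 mm, a black grip bar 22 (x) x 44 (y) x 14 mm across the middle of one face; 0.12 kg. Point: its centre, half-way through its 18 mm height. z points from bar to plate: up while it stands on its bar (plate overhanging 34 mm on each x side, 14 mm above the bench), down once turned over.
- pallet2_mid (a point): Solder pallet 3 of up to 3 alike (may be absent): aluminium plate 90 (x) x 56 (y) x 4 mm, a black grip bar 22 (x) x 44 (y) x 14 mm across the middle of one face; 0.12 kg. Point: its centre, half-way through its 18 mm height. z points from bar to plate: up while it stands on its bar (plate overhanging 34 mm on each x side, 14 mm above the bench), down once turned over.
- lifter_grip (a point): Grip point of the cranked lifter, in its handle: a dark wooden bar 90 mm long, 16 mm wide, 20 mm high, 18 to 38 mm above the bottom of the tool. x points along the tool towards the blade, z up. This point is 28 mm above the tool's bottom, 13 mm ahead of the middle of the handle and 140 mm behind the blade's tip.
- lifter_tip (a point): Middle of the top edge of the lifter blade's straight front edge (3 mm above the bottom of the tool); x points forward out of the blade, z up.
- lifter: The lifter, 0.14 kg: steel blade 85 mm long, 34 mm wide, 3 mm thick at the very bottom; a heel under the handle's rear end reaches the same level, so the tool lies level. Origin at the blade's rear end on the tool's bottom, 85 mm behind the tip, 55 mm ahead of the grip point; the tool reaches from x = -113 to 85 mm.
- mat: Black rubber mat on which the lifter lies at the start, fixed, 280 (x) x 130 (y) x 3 mm; origin at the centre of its underside.
- canister: Steel cleaning canister, fixed: 150 (x) x 130 (y) mm body with a rectangular neck on top, rim 160 mm above the bench; origin at the centre of its underside. Walls 4 mm; inside it is 142 x 122 mm up to 130 mm, the neck above is narrower.
- canister_mouth (a point): Centre of the neck's opening, at the rim: 112 mm along its x, 78 mm along its y; the neck is 30 mm deep.
- pot: White lidded pot, 52 mm across and 52 mm high, a bystander; origin under its centre.

How it is judged:
On the way, in this order (a step that is already met when the one before it is completed fails the run):
1. every pallet lies turned over, grip bar up, at rest, within about 22 degrees of flat (angle between each of pallet0_mid, pallet1_mid, pallet2_mid's own z axis and vertical above 2.75 rad and height (world z) of each of pallet0_mid, pallet1_mid, pallet2_mid below 0.05 m and linear speed of each of pallet0, pallet1, pallet2 below 0.03 m/s), for 0.2 s.
2. the lifter is laid back flat on the mat and let go (x of lifter in the frame of mat between -0.06 and 0.06 m and y of lifter in the frame of mat between -0.06 and 0.06 m and angle between lifter's own z axis and vertical below 0.12 rad and height (world z) of lifter_grip below 0.045 m and linear speed of lifter below 0.03 m/s and contact force between the fingers and lifter below 0.1 N), for 0.2 s.
At the end, for the whole second after the job is handed in: every pallet lies at rest inside the canister, its centre below the neck (under 120 mm above the bench), and the lifter lies flat on the mat, released, its origin within 60 mm of the mat's centre along each of the mat's axes (all of step 2 and x of pallet0_mid in the frame of canister between -0.075 and 0.075 m and y of pallet0_mid in the frame of canister between -0.065 and 0.065 m and z of pallet0_mid in the frame of canister between 0 and 0.12 m and linear speed of each of pallet0, pallet1, pallet2 below 0.05 m/s and x of pallet1_mid in the frame of canister between -0.075 and 0.075 m and y of pallet1_mid in the frame of canister between -0.065 and 0.065 m and z of pallet1_mid in the frame of canister between 0 and 0.12 m and x of pallet2_mid in the frame of canister between -0.075 and 0.075 m and y of pallet2_mid in the frame of canister between -0.065 and 0.065 m and z of pallet2_mid in the frame of canister between 0 and 0.12 m); the robot touches nothing.
It fails at once if the fingers touch a pallet in front of the block before it is turned over (angle between pallet0_mid's own z axis and vertical below 1.4 rad and height (world z) of pallet0_mid below 0.06 m and x of pallet0_mid in the frame of block between -0.2 and 0.01 m and y of pallet0_mid in the frame of block between -0.2 and 0.2 m and contact force between the fingers and pallet0 above 2 N).
It fails at once if the fingers touch a pallet in front of the block before it is turned over (angle between pallet1_mid's own z axis and vertical below 1.4 rad and height (world z) of pallet1_mid below 0.06 m and x of pallet1_mid in the frame of block between -0.2 and 0.01 m and y of pallet1_mid in the frame of block between -0.2 and 0.2 m and contact force between the fingers and pallet1 above 2 N).
It fails at once if the fingers touch a pallet in front of the block before it is turned over (angle between pallet2_mid's own z axis and vertical below 1.4 rad and height (world z) of pallet2_mid below 0.06 m and x of pallet2_mid in the frame of block between -0.2 and 0.01 m and y of pallet2_mid in the frame of block between -0.2 and 0.2 m and contact force between the fingers and pallet2 above 2 N).
It fails at once if the white pot is moved more than 3 cm (distance of pot from where it was at the start of the episode above 0.03 m).
Of pallet0, pallet1, pallet2 only 2 to 3 are there at a start; the rules pass over those that are not, and their reading is None.
At some moment in a run one of lifter, pallet0, pallet1, pallet2 may be knocked a few centimetres aside while the robot is not near it.
It also fails if it takes over 210 s, if anything falls off the work surface, if the arm or the gripper's body presses on something with over 40 N, if the wrist force passes 120 N, or if a joint passes its speed limit or range.

## Working session

There is one attempt and no reset: what is moved stays moved. The work goes in short steps, each a Python script; the robot and the scene stay as the last script left them, time stands still between calls to the robot, and variables do not carry over. Pictures are saved under pics/ and viewed, at most 14 in all, crops included, and the job is handed in when it is done.

```bash
ls; mkdir -p pics; python3 - <<'E'
from rig import *
import cv2
for n in ("top","side"):
    c=capture(n); cv2.imwrite(f"pics/{n}0.png",c["pixels"][:,:,::-1]); print(n,c["fov_y"],c["cx"],c["cy"],c["R"],c["t"])
c=capture("wrist");print(c["fov_y"],c["tool_from_camera"]); print(state())
E
```

```text
pics
top 54.22420714987661 316.19926250464687 237.6867452455482 [[ 0.01654601 -0.99977161  0.01352597]
 [-0.9951584  -0.01777742 -0.09666296]
 [ 0.09688134 -0.01186109 -0.99522526]] [-0.04335956  0.50766394  1.38781812]
side 45.19567867239682 319.1155057415479 239.8899424634103 [[ 0.99943082  0.0332658   0.00560581]
 [ 0.0224579  -0.53209041 -0.84638965]
 [-0.02517303  0.8460338  -0.53253463]] [-0.51963194  0.07535541  1.39297776]
60.808884690421245 [[-5.48108843e-04 -9.53469696e-01 -3.01488373e-01  7.70349571e-02]
 [ 9.99999498e-01 -2.69668028e-04 -9.65172462e-04  3.90146196e-04]
 [ 8.38960919e-04 -3.01488751e-01  9.53469365e-01 -1.20566977e-01]
 [ 0.00000000e+00  0.00000000e+00  0.00000000e+00  1.00000000e+00]]
{'time': 0.15, 'joint_positions': array([ 9.46357275e-01,  1.04547397e-01,  9.66855989e-02,  1.56386859e+00,
       -2.02243192e-05,  1.35311150e+00]), 'qd': array([-0.0003817 , -0.00205017,  0.00311323, -0.0007821 ,  0.00030808,
        0.00054716]), 'effort': array([ 3.91487789e-03, -5.57355595e+01,  5.04009426e+01,  1.24204901e-02,
       -2.76726541e-04,  1.06450682e-05]), 'tcp_pos': array([0.23724326, 0.55087991, 0.2527303 ]), 'orientation': array([-6.34459109e-01, -3.07648851e+00,  1.35189411e-03]), 'wrist_force': array([-0.31185791, -0.35771266,  0.46561401]), 'ft_torque': array([ 0.00350413,  0.00271423, -0.00642332]), 'gripper_force': 0.0, 'gripper_width': 0.08554653415505242}
```

View pics/top0.png

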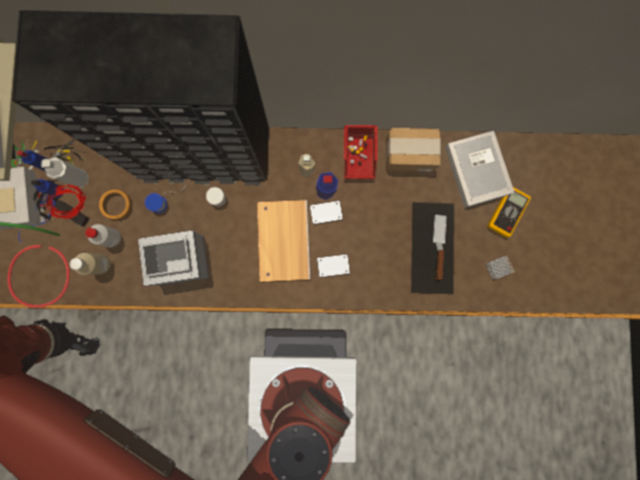

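View pics/side0.png

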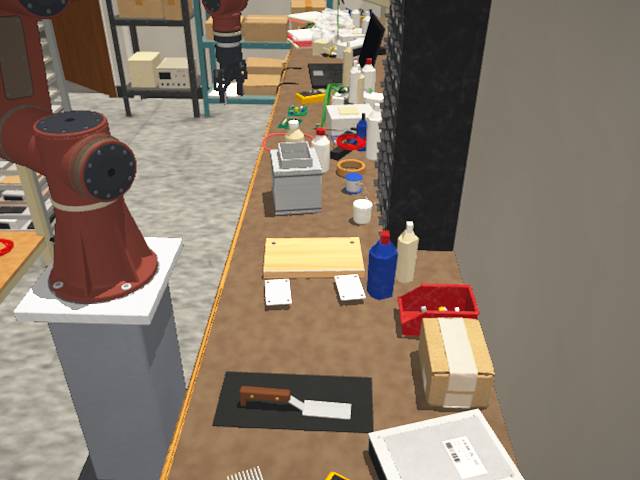

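Two pallets stand right of the block in the top view, at (326,212) and (333,266). The lifter lies on the mat from (440,215) to (440,280), the canister is at (172,258) and the pot at (216,197). Next I measure them by colour.

```bash
cat > h.py <<'E'
from rig import *
import numpy as np, cv2
from scipy.spatial.transform import Rotation as Ro
def cam(name):
    s=state(); c=capture(name)
    if name=="wrist":
        T=c["tool_from_camera"]; Rt=Ro.from_rotvec(s["orientation"]).as_matrix()
        c["Rw"]=Rt@T[:3,:3]; c["C"]=Rt@T[:3,3]+s["tcp_pos"]
    else:
        c["Rw"]=c["R"].T; c["C"]=-c["R"].T@c["t"]
    c["f"]=240/np.tan(np.radians(c["fov_y"])/2); return c
def ray(c,uv,z):
    uv=np.atleast_2d(uv).astype(float)
    d=np.c_[(uv[:,0]-c["cx"])/c["f"],(uv[:,1]-c["cy"])/c["f"],np.ones(len(uv))]@c["Rw"].T
    return c["C"]+d*((z-c["C"][2])/d[:,2])[:,None]
def hsv(c): return cv2.cvtColor(c["pixels"],cv2.COLOR_RGB2HSV)
def blobs(m,roi,amin=60):
    k=np.zeros_like(m); x0,y0,x1,y1=roi; k[y0:y1,x0:x1]=m[y0:y1,x0:x1]
    cs,_=cv2.findContours(k,cv2.RETR_EXTERNAL,cv2.CHAIN_APPROX_NONE)
    return sorted([q for q in cs if cv2.contourArea(q)>amin],key=cv2.contourArea,reverse=True)
def rect(c,q,z):
    "centre, long side, short side, direction of long side"
    P=ray(c,q.reshape(-1,2),z)[:,:2]*1000
    (x,y),(w,h),a=cv2.minAreaRect(P.astype(np.float32))
    if w<h: w,h,a=h,w,a+90
    return np.array([x,y])/1000,w/1000,h/1000,(a+90)%180-90
def down(psi):
    "tool pointing down, tool x at world angle psi (rad)"
    x=np.array([np.cos(psi),np.sin(psi),0]);z=np.array([0,0,-1.]);return Ro.from_matrix(np.c_[x,np.cross(z,x),z]).as_rotvec()
def scene(c=None):
    c=c or cam("top"); H=hsv(c); o={}
    o["pal"]=[rect(c,q,.018) for q in blobs(cv2.inRange(H,(0,0,140),(180,70,255)),(305,190,360,290))]
    o["block"]=[rect(c,q,.02) for q in blobs(cv2.inRange(H,(8,60,120),(30,255,255)),(245,190,320,292),500)]
    o["mat"]=[rect(c,q,.003) for q in blobs(cv2.inRange(H,(0,0,0),(180,255,45)),(395,190,470,305),500)]
    o["blade"]=[rect(c,q,.006) for q in blobs(cv2.inRange(H,(0,0,110),(180,70,255)),(405,195,465,300),40)]
    o["handle"]=[rect(c,q,.041) for q in blobs(cv2.inRange(H,(0,90,50),(20,255,200)),(416,206,450,290),40)]
    o["can"]=[rect(c,q,.16) for q in blobs(cv2.inRange(H,(0,0,125),(180,70,255)),(130,225,212,297),200)]
    return o
E
python3 - <<'E'
from h import *
np.set_printoptions(precision=4,suppress=True)
c=cam("top")
for k,v in scene(c).items(): print(k,*[ (a,round(b,4),round(d,4),round(e,1)) for a,b,d,e in v])
print("pot",ray(c,(216,197),.05))
cv2.imwrite("pics/topcrop.png",cv2.resize(c["pixels"][180:310,120:480,::-1],None,fx=2.2,fy=2.2,interpolation=cv2.INTER_CUBIC))
E
```

```text
pal (array([ 0.4272, -0.0873]), 0.0946, 0.0601, -81.9) (array([ 0.5891, -0.0627]), 0.0954, 0.0606, -79.4)
block (array([0.5007, 0.0511]), 0.2477, 0.1885, 3.4)
mat
blade (array([ 0.5349, -0.4119]), 0.1059, 0.0362, -4.2)
handle (array([ 0.4326, -0.4035]), 0.0907, 0.0265, -7.1)
can (array([0.4346, 0.3672]), 0.1494, 0.1311, -80.1)
pot [[0.6222 0.2659 0.05  ]]
```

View pics/topcrop.png

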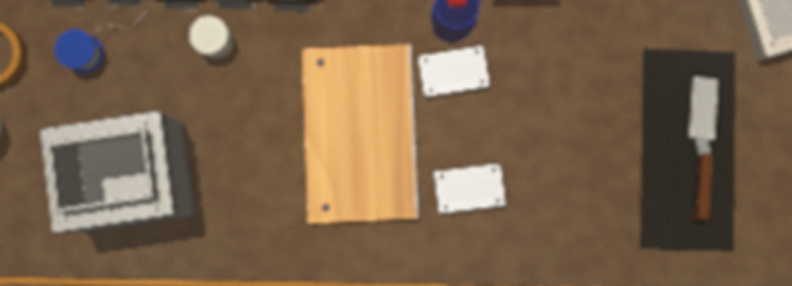

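The top crop confirms the layout: block front face around crop x≈412–418, pallets just right of it, the lifter on the mat pointing up in the picture, and the canister neck (60–150, 140–205). Next I go above the lifter and look close.

```bash
python3 - <<'E'
from h import *
np.set_printoptions(precision=4,suppress=True)
c=cam("top")
P=lambda L,z:ray(c,[(120+(a+.5)/2.2-.5,180+(b+.5)/2.2-.5) for a,b in L],z)[:,:2]
b=P([(412,44),(418,216),(308,223),(303,46)],.02); m=P([(643,49),(735,53),(733,249),(641,247)],.003)
for n,q in(("block",b),("mat",m)):print(n,q.tolist(),q.mean(0))
d=b[0]-b[1];print("front angle",np.degrees(np.arctan2(d[1],d[0]))," mid",(b[0]+b[1])/2)
movep([.46,-.406,.26],down(np.radians(-4.7)))
w=cam("wrist"); print(state()["joint_positions"],state()["time"])
cv2.imwrite("pics/w1.png",w["pixels"][:,:,::-1])
E
```

```text
block [[0.6245146766714631, -0.004723386886792651], [0.38730001117171325, -0.017277451079301433], [0.3753161952488996, 0.132137811714259], [0.6188545479132933, 0.14590782701365734]] [0.5015 0.064 ]
mat [[0.6266080613935499, -0.3292520064434757], [0.6233654548195966, -0.4590009748958076], [0.3493561361739829, -0.4529569928156911], [0.3500243019196681, -0.32558337269211235]] [ 0.4873 -0.3917]
front angle 3.0294268676812255  mid [ 0.5059 -0.011 ]
[-0.935   0.1476  0.1563  1.5795  0.0001  2.2876] 3.725
```

View pics/w1.png

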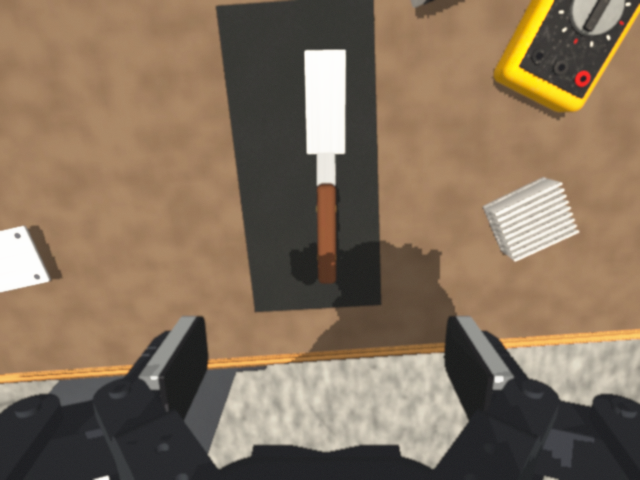

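The lifter shows with its blade from row 50 to 153, centred on column 325, and its handle from (326,184) to (327,283). I compute the grip pose from these and grasp.

```bash
python3 - <<'E'
from h import *
np.set_printoptions(precision=4,suppress=True)
w=cam("wrist")
b=ray(w,[(325.5,50),(325.5,153)],.006); h=ray(w,[(326,184),(327.5,283)],.041)
print(b,h)
d=b[0]-h[1]; a=np.arctan2(d[1],d[0]); u=d[:2]/np.hypot(*d[:2])
g1=b[0,:2]-.140*u; g2=h[0,:2]-.032*u; print(np.degrees(a),g1,g2)
g=(g1+g2)/2
zt=.003+.028+.003   # grasp point is 3 mm ahead (below) TCP
movep([*g,.12],down(a)); move_linear([*g,zt],feed=.08,guard=10); print(state()["tcp_pos"])
set_gripper(0,100); s=state();print(s["gripper_width"],s["gripper_force"],s["tcp_pos"])
np.save("grip.npy",[*g,a])
move_linear([*g,.2]); print(state()["wrist_force"])
c=cam("top");cv2.imwrite("pics/t2.png",cv2.resize(c["pixels"][180:310,280:480,::-1],None,fx=4,fy=4))
E
```

```text
[[ 0.5872 -0.4156  0.006 ]
 [ 0.5029 -0.4087  0.006 ]] [[ 0.4808 -0.4073  0.041 ]
 [ 0.3917 -0.4014  0.041 ]]
-4.155013339455136 [ 0.4476 -0.4054] [ 0.4489 -0.405 ]
[ 0.4486 -0.4056  0.0347]
0.01412046867922157 97.87657141685486 [ 0.4483 -0.4053  0.0343]
[-0.1242 -0.018  -1.9691]
```

View pics/t2.png

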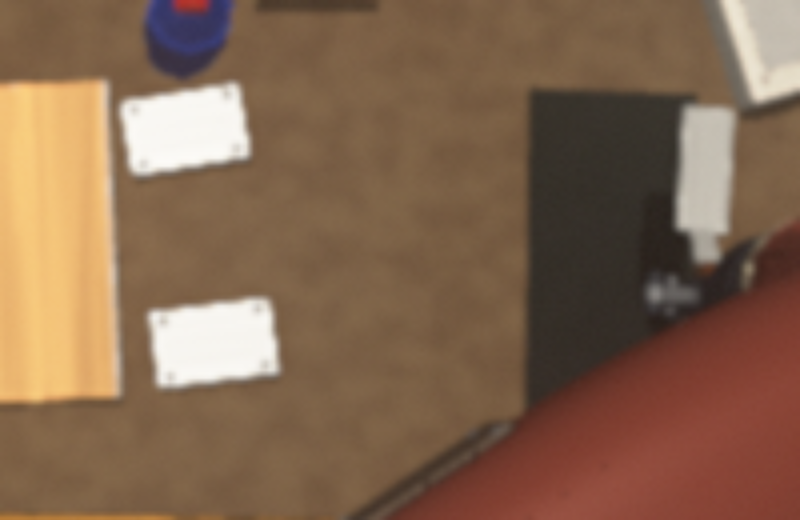

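The lifter is held firmly and both pallets are unmoved. Next I bring the tool in front of the near pallet and check the tip in the wrist camera.

```bash
cat >> h.py <<'E'
BO=np.array([.5059,-.0110]); BA=np.radians(93.0)
bx=np.array([np.cos(BA),np.sin(BA)]); by=np.array([-bx[1],bx[0]])
def toB(p): p=np.asarray(p)[:2]-BO; return np.array([p@bx,p@by])
LG=.140; DZ=.0283
def tip(x,y,z):
    "TCP position placing the tip's top edge at block-frame x,y and height z"
    return [*(BO+(x-LG)*bx+y*by),z+DZ]
ATT=down(BA)
E
python3 - <<'E'
from h import *
np.set_printoptions(precision=4,suppress=True)
ps=[(toB(p[0]),p[3]-np.degrees(BA)+180) for p in scene()["pal"]]; print(ps)
p=ps[0][0]
movep(tip(p[0]-.09,p[1],.08),ATT); print(state()["joint_positions"])
move_linear(tip(p[0]-.09,p[1],.03))
w=cam("wrist");cv2.imwrite("pics/w3.png",w["pixels"][:,:,::-1])
E
```

```text
[(array([-0.0713,  0.0826]), np.float64(5.074663162231445)), (array([-0.0557, -0.0802]), np.float64(7.274167060852051))]
[-0.866  -0.0502 -0.3229  1.2977 -0.0001  0.6536]
```

View pics/w3.png

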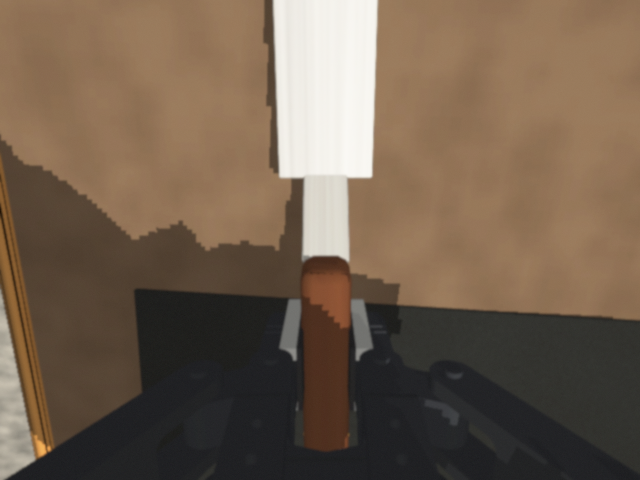

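The tool sits straight in the grip: blade rear edge at row 177, centred on column 326. I go in, push the pallet to the stop, and look.

```bash
cat >> h.py <<'E'
def push(p):
    "p: pallet centre in block frame; slide under and push to the stop"
    move_linear(tip(p[0]-.09,p[1],.008),feed=.05)
    r=move_linear(tip(p[0]-.09,p[1],.0035),feed=.02,guard=3); z=state()["tcp_pos"][2]-DZ+.001
    move_linear(tip(p[0]-.09,p[1],z),feed=.02)
    g=move_linear(tip(-.048,p[1],z),feed=.04,guard=5); t=toB(state()["tcp_pos"])+[LG,0]
    print("floor",r,z,"stop",g,t,state()["wrist_force"]); return t,z
E
python3 - <<'E'
from h import *
np.set_printoptions(precision=4,suppress=True)
w=cam("wrist");print("rear",toB(ray(w,(325.5,177),.03)[0])-(toB(state()["tcp_pos"])+[LG,0]))
p=np.array([-.0713,.0826])
push(p)
c=cam("top"); print([(toB(q[0]),q) for q in scene(c)["pal"]])
cv2.imwrite("pics/t4.png",cv2.resize(c["pixels"][180:310,280:480,::-1],None,fx=4,fy=4))
E
```

```text
rear [-0.085   0.0001]
floor True 0.006523170772628351 stop True [-0.0535  0.0825] [ 0.4321 -3.9356 -0.6093]
[(array([-0.073 ,  0.0839]), (array([ 0.4259, -0.0883]), 0.15384675598144532, 0.0691741180419922, -88.95498383045197)), (array([-0.0556, -0.0804]), (array([ 0.5891, -0.0624]), 0.09683085632324219, 0.06103504180908203, -79.72583293914795))]
```

View pics/t4.png

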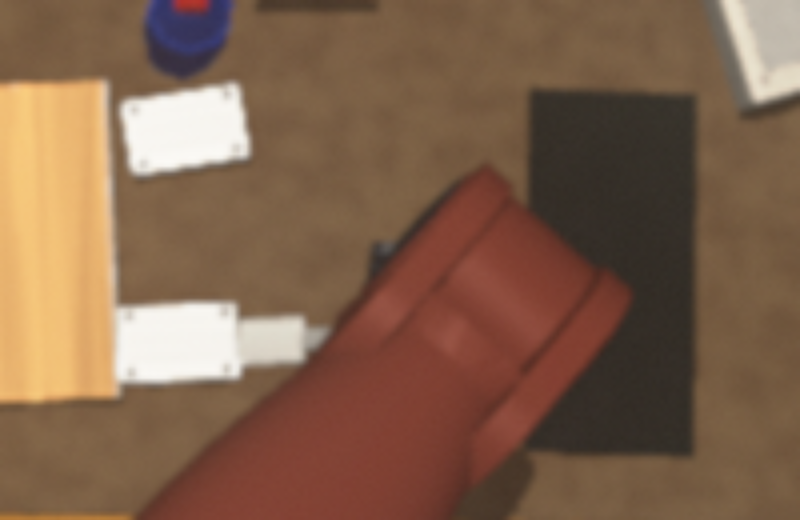

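The near pallet is square against the block with the blade under it. Next I back off 14 mm and tip it along the arc.

```bash
cat >> h.py <<'E'
def flip(t,z,r=.072):
    x0=t[0]+.056          # true stop face
    y=t[1]
    move_linear(tip(x0-.070,y,z),feed=.04)
    for a in np.radians([12,25,40,55,70,82,90]):
        move_linear(tip(x0-.004*np.sin(a)-r*np.cos(a),y,r*np.sin(a)),feed=.05)
    print(state()["wrist_force"])
    move_linear(tip(x0+.03,y,.074),feed=.06)
    hold(.5); move_linear(tip(x0+.0,y,.09),feed=.1); move_linear(tip(x0-.12,y,.13)); print(state()["time"])
E
python3 - <<'E'
from h import *
s=state()
flip(toB(s["tcp_pos"])+[LG,0],s["tcp_pos"][2]-DZ)
c=cam("top");cv2.imwrite("pics/t5.png",cv2.resize(c["pixels"][180:310,240:440,::-1],None,fx=4,fy=4))
E
```

```text
[-0.07656474 -1.32796942 -2.18383563]
19.5583
```

View pics/t5.png

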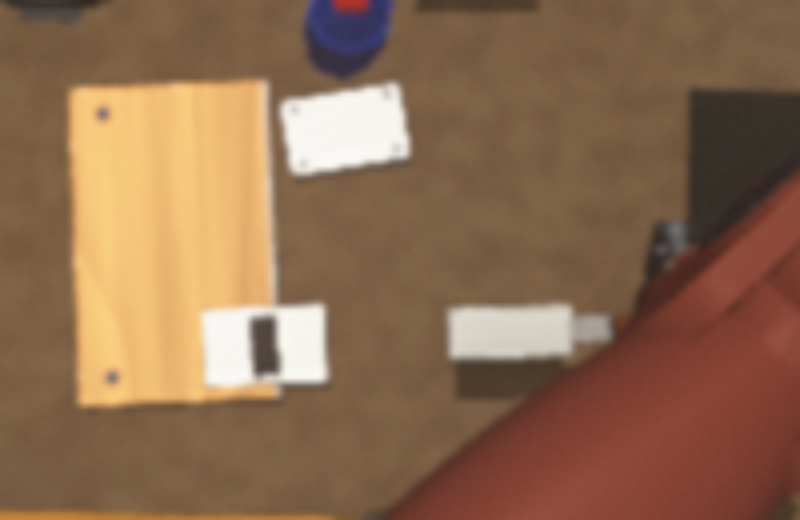

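The first pallet now lies bar up on the block edge (bar at (264,345) in the crop), a bit close to the edge. I nudge it farther on with the blade front, then turn the second.

```bash
python3 - <<'E'
from h import *
np.set_printoptions(precision=4,suppress=True)
y=.0825
move_linear(tip(-.09,y,.0235),feed=.1); g=move_linear(tip(-.020,y,.0235),feed=.04,guard=10); print(g)
move_linear(tip(-.10,y,.0235),feed=.1); move_linear(tip(-.12,y,.1))
move_linear(tip(-.16,-.0802,.1)); 
move_linear(tip(-.1457,-.0802,.03))
t,z=push(np.array([-.0557,-.0802]))
c=cam("top");cv2.imwrite("pics/t6.png",cv2.resize(c["pixels"][180:310,240:440,::-1],None,fx=4,fy=4))
E
```

```text
False
floor True 0.0066923507483165395 stop True [-0.0516 -0.0803] [ 0.408  -3.5462 -0.2745]
```

View pics/t6.png

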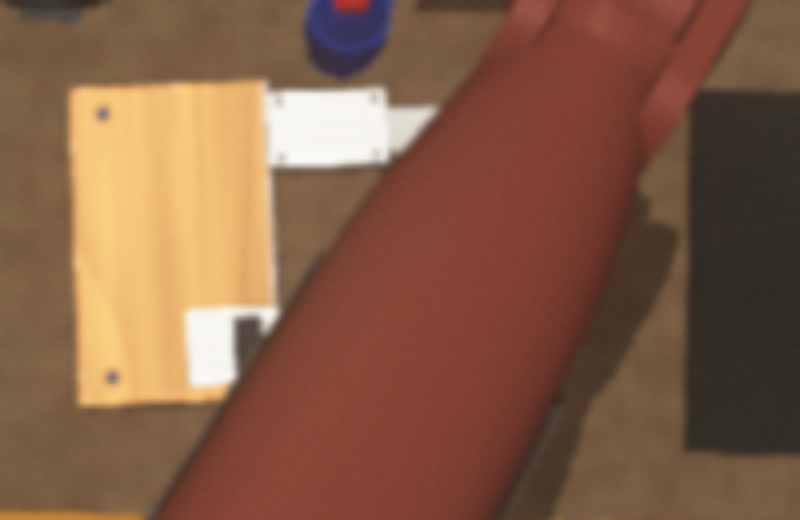

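The near pallet has moved fully onto the block and the far one is square at the stop. I flip it, nudge it, and take the lifter back to the mat.

```bash
python3 - <<'E'
from h import *
np.set_printoptions(precision=4,suppress=True)
s=state(); y=-.0803
flip(toB(s["tcp_pos"])+[LG,0],s["tcp_pos"][2]-DZ)
move_linear(tip(-.12,y,.05)); move_linear(tip(-.09,y,.0235),feed=.1); print(move_linear(tip(-.020,y,.0235),feed=.04,guard=10))
move_linear(tip(-.10,y,.0235),feed=.1); move_linear(tip(-.14,y,.15))
gx,gy,a=np.load("grip.npy")
movep([gx,gy,.12],down(a))
c=cam("top"); cv2.imwrite("pics/t7.png",cv2.resize(c["pixels"][180:310,120:480,::-1],None,fx=2.2,fy=2.2,interpolation=cv2.INTER_CUBIC)); print(state()["time"])
E
```

```text
[-0.8424 -0.3384 -0.6216]
35.9333
False
42.35
```

View pics/t7.png

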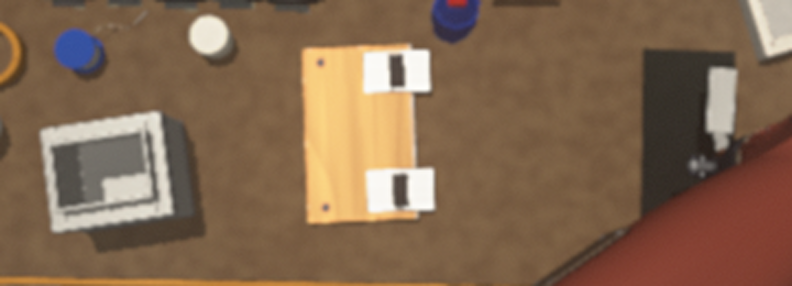

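Both pallets lie bar up on the block, with bars at crop (397,71) and (400,190). I lay the lifter down, then look at the first bar from above.

```bash
cat >> h.py <<'E'
def bars(c,z=.038,roi=(0,0,640,340)):
    H=hsv(c); white=cv2.inRange(H,(0,0,150),(180,60,255)); dark=cv2.inRange(H,(0,0,0),(180,255,80))
    out=[]
    for q in blobs(dark,roi,150):
        k=np.zeros_like(dark); cv2.drawContours(k,[q],-1,255,-1)
        ring=cv2.dilate(k,np.ones((9,9)))&~cv2.dilate(k,np.ones((3,3)))
        if (white[ring>0]>0).mean()>.6: out.append(rect(c,q,z))
    return out
E
python3 - <<'E'
from h import *
np.set_printoptions(precision=4,suppress=True)
gx,gy,a=np.load("grip.npy"); g=[.443,-.398]
movep([*g,.12],down(a)); move_linear([*g,.06]); move_linear([*g,.0335],feed=.03,guard=4); print(state()["tcp_pos"])
set_gripper(.06); hold(.4); move_linear([*g,.15],feed=.1); set_gripper(.085)
hold(.3)
# above the far pallet bar
m=BO+bx*.005+by*0
movep([m[0]-.09,m[1],.36],down(0))
w=cam("wrist"); cv2.imwrite("pics/w8.png",w["pixels"][:,:,::-1]); print(bars(w))
c=cam("top"); o=scene(c); print(o["blade"],o["handle"],state()["time"])
E
```

```text
[ 0.4427 -0.3976  0.0343]
[(array([0.5792, 0.0164]), 0.033114498138427734, 0.01935346984863281, 3.0477540493011475), (array([0.4235, 0.0086]), 0.042411483764648435, 0.019603580474853517, 2.4331278800964355)]
[(array([ 0.5296, -0.4052]), 0.10778235626220703, 0.03816481781005859, -4.119148254394531)] [(array([ 0.4264, -0.3951]), 0.09057853698730468, 0.026489355087280272, -7.28253173828125)] 48.575
```

View pics/w8.png

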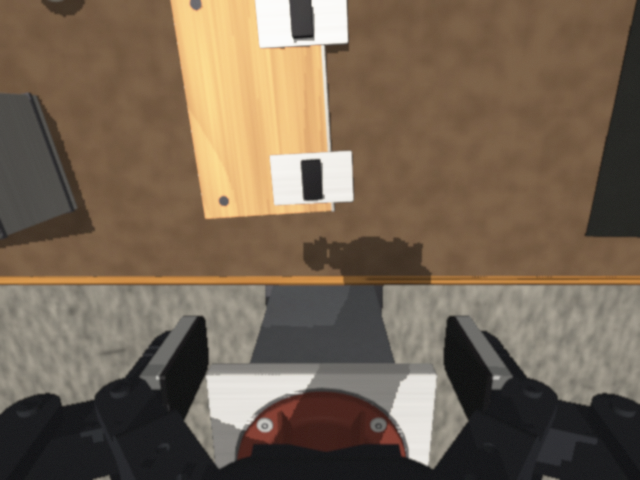

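The lifter lies on the mat, and the bars are at (312,180) and (302,~18) in the wrist picture. Next I look into the canister neck.

```bash
python3 - <<'E'
from h import *
np.set_printoptions(precision=4,suppress=True)
movep([.47,.36,.40],down(np.radians(180)))
w=cam("wrist"); cv2.imwrite("pics/w9.png",w["pixels"][:,:,::-1]); print(state()["joint_positions"])
E
```

```text
[ 0.4321  0.1777  0.4501  1.8432 -0.0001  0.4335]
```

View pics/w9.png

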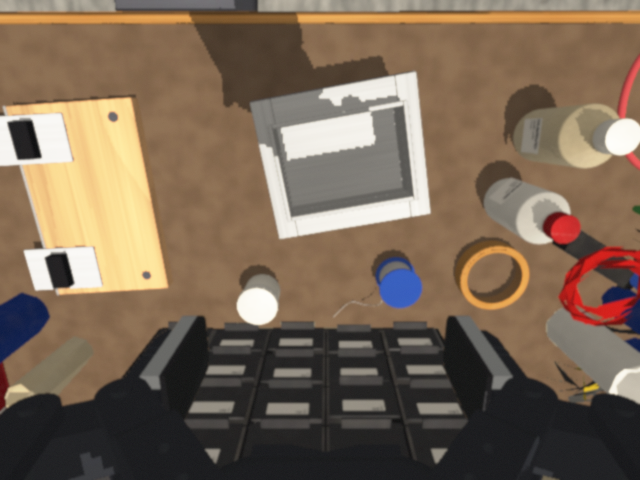

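```bash
python3 - <<'E'
import cv2
i=cv2.imread("pics/w9.png")[60:250,240:440]
cv2.imwrite("pics/w9c.png",cv2.resize(i,None,fx=3.1,fy=3.1,interpolation=cv2.INTER_CUBIC))
E
```

```text
(no output)
```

View pics/w9c.png

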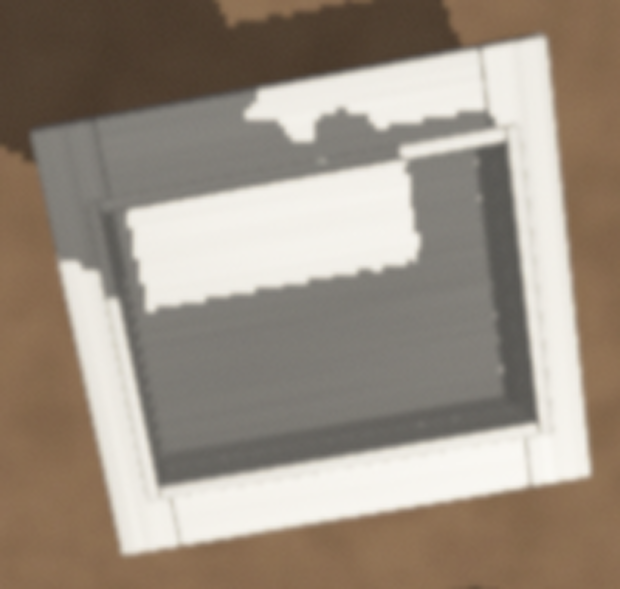

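The crop shows the opening corners at rim height: (98,207), (508,128), (540,425), (158,487). I compute the mouth from these, then pick and post the near pallet.

```bash
cat >> h.py <<'E'
def post(p0,mouth,mang):
    movep([p0[0]+.02,p0[1],.30],down(np.radians(182.5)))
    b=min(bars(cam("wrist")),key=lambda r:np.hypot(*(r[0]-p0))); print("bar",b)
    p=b[0]; a=np.radians(b[3])+np.pi
    set_gripper(.045); movep([*p,.12],down(a)); move_linear([*p,.065],feed=.1)
    r=move_linear([*p,.044],feed=.02,guard=3); z=state()["tcp_pos"][2]; print("touch",r,z)
    move_linear([*p,z+.003 if r else z],feed=.02)
    set_gripper(0,60); s=state(); print("width",s["gripper_width"],s["gripper_force"])
    move_linear([*p,.15],feed=.1); move_linear([*p,.28],feed=.2); print("held",state()["gripper_width"])
    movep([*mouth,.28],down(mang+np.pi/2))   # tool x along neck's short axis
E
python3 - <<'E'
from h import *
np.set_printoptions(precision=4,suppress=True)
w=cam("wrist")
f=lambda L:ray(w,[(240+(a+.5)/3.1-.5,60+(b+.5)/3.1-.5) for a,b in L],.16)[:,:2]
for L in ([(98,207),(508,128),(540,425),(158,487)],[(32,130),(547,35),(590,475),(122,553)]):
    q=f(L); e=[q[1]-q[0],q[2]-q[1],q[3]-q[2],q[0]-q[3]]
    print(q.mean(0),[np.hypot(*v) for v in e],[np.degrees(np.arctan2(v[1],v[0])) for v in e])
    if L[0][0]==98: M=q.mean(0); A=np.arctan2(*(e[0]-e[2])[::-1])
np.save("mouth.npy",[*M,A]); print(M,np.degrees(A))
post(np.array([.4235,.0086]),M,A)
w=cam("wrist"); cv2.imwrite("pics/w10.png",w["pixels"][:,:,::-1]); print(state()["joint_positions"],state()["time"])
E
```

```text
[0.4342 0.376 ] [np.float64(0.11296429291595216), np.float64(0.08211737126888424), np.float64(0.11208036952319705), np.float64(0.08018742295318017)] [np.float64(100.32435027397283), np.float64(9.606300356202162), np.float64(-80.65904890252605), np.float64(-169.767583015316)]
[0.4322 0.3751] [np.float64(0.13903599838154057), np.float64(0.12063025047754024), np.float64(0.13937880904879096), np.float64(0.12072438036657739)] [np.float64(99.69376047255516), np.float64(9.652396841557623), np.float64(-80.26784633605138), np.float64(-170.5102543935832)]
[0.4342 0.376 ] 99.83458201541274
bar (array([0.4216, 0.0084]), 0.04183485412597656, 0.0189307861328125, 2.5041372776031494)
touch False 0.0441228966945342
width 0.02075219171206666 63.70810213848017
held 0.020605959646030483
[ 0.484   0.0325  0.0714  1.6096 -0.0003  0.3139] 59.2917
```

The pallet is held (width 20.6 mm) and stands above the mouth. I lower it with a guard.

```bash
cat >> h.py <<'E'
def drop(M):
    g=move_linear([*M,.126],feed=.05,guard=5); z=state()["tcp_pos"][2]; print("lower",g,z,state()["gripper_width"],state()["wrist_force"])
    if g: return False
    set_gripper(.045); hold(.4); move_linear([*M,.30],feed=.1); return True
E
python3 - <<'E'
from h import *
*M,A=np.load("mouth.npy"); print(drop(M)); hold(.5)
movep([.47,.36,.40],down(np.radians(180)))
w=cam("wrist"); H=hsv(w)
x=[(round(float((r:=rect(w,q,.03))[0][0]),3),round(float(r[0][1]),3),round(r[1],3),round(r[2],3)) for q in blobs(cv2.inRange(H,(0,0,0),(180,255,60)),(275,110,412,215),80)]
print("dark in canister",x); print(bars(w),state()["time"]); cv2.imwrite("pics/w11.png",np.hstack([cv2.imread("pics/w10.png"),w["pixels"][:,:,::-1]])[:,:,:][::1,::1]); 
i=cv2.imread("pics/w11.png"); cv2.imwrite("pics/w11.png",cv2.resize(i,(800,300)))
E
```

```text
lower False 0.12613008482120444 0.020500716074594038 [-0.84052984 -0.42371522 -0.6298159 ]
True
dark in canister [(0.446, 0.378, 0.018, 0.013)]
[(array([0.58300433, 0.02210931]), 0.04445166778564453, 0.026539274215698242, 3.05739426612854), (array([0.43148911, 0.37499802]), 0.040678192138671875, 0.019369346618652344, 9.156776428222656)] 66.2333
```

View pics/w11.png

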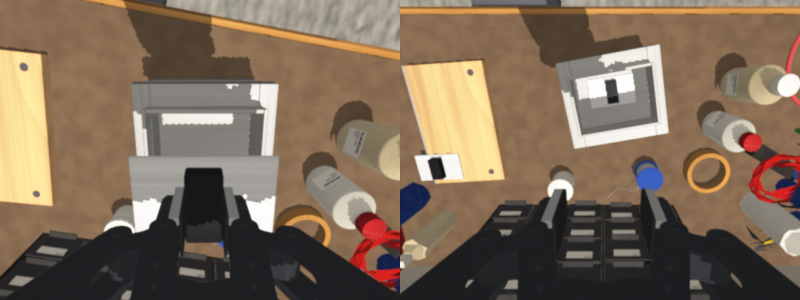

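The first pallet lies flat in the canister, bar at (612,92) in the right half, and the second is still on the block at about (436,166). I post the second the same way.

```bash
python3 - <<'E'
from h import *
*M,A=np.load("mouth.npy")
post(np.array([.584,.0175]),M,A)
if state()["gripper_width"]>.015:
    print(drop(M)); hold(.5)
    movep([.47,.36,.40],down(np.radians(180)))
    w=cam("wrist"); print(bars(w,.05))
    o=scene(); print(o["blade"],o["handle"],o["pal"],state()["time"])
    cv2.imwrite("pics/w12.png",w["pixels"][:,:,::-1])
E
```

```text
bar (array([0.58488611, 0.01710585]), 0.041215404510498044, 0.018771059036254884, 2.931928873062134)
touch True 0.04385981747888389
width 0.020378292611511688 60.3250515460968
held 0.020373696470316643
lower False 0.12614342965937578 0.020525053461619886 [ 0.40526603  0.06263969 -0.6827954 ]
True
[(array([0.43245401, 0.37582419]), 0.04136634063720703, 0.019439212799072264, 10.550756454467773)]
[(array([ 0.52960028, -0.40511377]), 0.10773725891113281, 0.03774851226806641, -4.477714538574219)] [(array([ 0.42630783, -0.39518164]), 0.09043131256103516, 0.02417707633972168, -5.738372802734375)] [] 81.525
```

```bash
python3 -c "
from rig import *
print(job_done())"
```

```text
the job is handed in; nothing more can be done
None
```

I turned both pallets with the lifter, laid it back flat on the mat and posted both pallets into the canister. The arm kept clear of the white pot, and the job is handed in at about 82 s; `job_done()` returned no verdict.

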